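# Clear the gauge, then hold the gearbox cover ready for its screws

## Robot

A 7-joint arm with a two-finger parallel gripper is mounted at the origin on a cart in front of the work surface, level with it; the furniture and walls round the work are solid. World frame = base frame: x ahead of the robot, y to its left, z up, the work surface at z = 0. Lengths are in mm, angles in rad, forces in N, time in s.
With the tool pointing down it reaches from about 425 to 950 mm from the base axis. Payload 16.7 kg.
Tool frame: the origin (TCP) lies on the centre line of the jaws, within the pads' length; the fingertips stand 22 mm ahead of it and the grasp point (between the pads) lies 3 mm ahead of it (r.nose_length is the distance from the TCP to the fingertips, in mm); z points along the fingers, y is the line along which they close (so a half turn about z gives the same grasp; the last joint's range is limited). The gripper opens to 94 mm and grips with 3 to 60 N. Pads are 16 mm wide; open, the fingers measure 119 mm over their backs; the gripper's body (75 mm by 177 mm) begins 78 mm behind the grasp point.
Start: joints at [-1.435, 0.426, 0.074, 1.606, -0.034, 1.111, -0.067], TCP at [189.657, 647.77, 227.467] pointing down, gripper open.
Joint ranges: [-2.85, 2.85], [-0.5, 2.14], [-1.23, 1.37], [0.21, 2.46], [-1.02, 4.16], [0.16, 2.05], [-2.73, 2.73]. Speed limits (rad/s): [1.89, 1.89, 2.39, 2.39, 3.01, 3.01, 3.01].

## Interface

Orientations are given as a 3x3 rotation matrix whose columns are the frame's x, y, z axes.
In Python, from rig import monitor, viewer, finish_job, r gives the robot as it stands. The module is installed in compiled form; this text tells all that it offers.
- The arm moves only by the shell command python3 -m inch 'ROWS' [FORCE]. ROWS is JSON, one flat list of numbers, 7 for each row, row after row: the shift along the tool's x, y, z in m, then the turn, a rotation vector about the tool's x, y, z in degrees, then the finger opening in m, from 0 to 0.094. In form: [dx, dy, dz, rx, ry, rz, jaw, dx, dy, dz, rx, ry, rz, jaw, ...]. A call has 1 to 8 rows; each row is the pose to reach, as a shift and turn from the pose commanded when the call began, along the tool's axes at that moment; what a row does not reach only later rows make up. A row lasts 1/8 s, in which the tool goes at most 62.5 mm and 10.7 degrees, less where a joint would pass 70% of its speed; a pose out of reach is approached as far as the arm can. A call with a gripper value outside its range is refused whole. The fingers move at their own pace and stop on an object; FORCE is the grip in N (left out, the last holds). Time passes only in rows, so rows that repeat a pose let the fingers close. It gives the time, the measured TCP pose, the force, the opening and the grip force at its end, in the units of the state.
- monitor.get_obs(): the state, without advancing time (a new reading comes with each control period).
- viewer.read_camera(name): name is "scene" or "top"; returns a dict with "image" (480x640x3 uint8, red, green, blue), "depth" (480x640 float32, mm along the optical axis (not along the pixel's ray), 0 where there is no reading), "K" (3x3 intrinsics, pixels), "T" (4x4, takes a point from camera to world coordinates). Camera axes: x right, y down, z forward; pixel columns grow to the right and rows downward; lengths in mm; the calibration is good to about 2 mm. A picture is of the moment at which its call begins.
- finish_job(): hands the job in; it is judged then, once.
The state is a dict: "time_s": time; "joints": joint angles; "qvel": joint speeds; "joint_torque": joint torques, N m; "tcp_pos": TCP position; "tool_rot": TCP orientation; "ft_force": force on the tool from outside, world axes, zero at the start; "moment": the same for the moment, N m; "opening": opening from 0.0 (shut) to 1.0 (fully open); "grasp_force": force on a finger pad.
Only numpy, scipy, OpenCV 4.12 (cv2) and the standard library are available. Lean on these libraries where they do the work, as an engineer would, in place of code of your own. Each camera call takes 0.05 s, during which the arm holds its last target. There are 200 camera calls.

## Task

Take the setting gauge off the open gearbox housing and, without dropping it, put it fully home in its own pocket of the gauge rack, the one made to its length. Then pick up the cover and hold it level about 1 cm above the housing, without ever touching the housing with it, each of its three holes over the matching threaded hole so that the whole threaded hole shows through, ready for the screws. Finish while still holding the cover there, and leave the jar, the bottle and the short gauge where they are.

Things in the scene. Friction and masses are not known exactly. Their poses are not given: they have to be found in the camera images.
- housing: Open gearbox housing of bare cast aluminium, fixed to the desk. Top flange 116 (x) by 84 (y) mm, its face 40 mm above the origin, with a 56 by 44 mm opening (brass gear inside) and three dark threaded holes, 6 mm wide: two near the -x end (towards the robot), one at the +x end. Origin: centre of the underside; z up; yaw within 0.4 rad of the world's.
- cover: Loose aluminium plate, 116 (x) by 84 (y) by 6 mm, about 0.25 kg, flat on the desk right of the housing; three 13 mm holes, two near its -x end (towards the robot), one at +x. Dark bridge handle in its middle: bar 12 (x) by 60 mm (y), 28 to 42 mm above the underside, on 12 by 10 mm posts at y = +-25 mm. Origin: centre of the underside; z up; yaw within 0.5 rad.
- cover_hole_a (a point): Centre of a cover hole at the underside, at x = -44, y = 28 mm in the cover; belongs over thread_a.
- thread_a (a point): Mouth of a threaded hole in the flange, at x = -44, y = 28, z = 40 mm in the housing; axes as the housing's.
- cover_hole_b (a point): Centre of a cover hole at the underside, at x = -44, y = -28 mm in the cover; belongs over thread_b.
- thread_b (a point): Mouth of a threaded hole in the flange, at x = -44, y = -28, z = 40 mm in the housing; axes as the housing's.
- cover_hole_c (a point): Centre of a cover hole at the underside, at x = 44, y = 0 mm in the cover; belongs over thread_c.
- thread_c (a point): Mouth of a threaded hole in the flange, at x = 44, y = 0, z = 40 mm in the housing; axes as the housing's.
- gauge: Loose steel setting gauge, a plain upright block 18 (x) by 70 (y) by 46 (z) mm, about 0.2 kg, standing on the housing's flange across the opening at the start. Origin at the centre of the underside; z up. Same either way round.
- pocket_medium: The gauge's own pocket: fixed light wooden block 44 (x) by 92 (y) by 14 mm, pocket 22 (x) by 74 (y) mm, open upward, empty. Origin: centre of the underside, 4 mm above the desk; pocket floor 4 mm, rim 14 mm above the origin. One of three on a dark board, in varying order, side by side along the board's x, 56 mm between centres.
- pocket_long: A longer pocket for a gauge that is away: wooden block 44 by 112 by 14 mm with a pocket 22 by 94 mm, 10 mm deep; stays empty. Origin at the centre of the underside.
- pocket_short: The pocket of the short gauge: wooden block 44 by 72 by 14 mm with a pocket 22 by 54 mm, 10 mm deep; holds the short gauge. Origin at the centre of the underside.
- rack: The rack's fixed dark wooden board, 178 (x) by 120 (y) by 4 mm, to the left of the housing. Origin at the centre of the underside, on the desk. The pockets have its yaw, within 0.25 rad of the world's.
- gauge_short: The short steel gauge, 18 by 50 by 46 mm, standing in its pocket; to be left alone. Origin at the centre of the underside.
- jar: Small glass jar of teal paint with an ochre lid, 50 mm wide, 58 mm high, standing loose beyond the housing; to be left alone. Origin at the centre of the underside.
- bottle: Small bottle of yellow paint with a dark cap, 30 mm wide, 58 mm high, standing loose beyond the housing; to be left alone. Origin at the centre of the underside.

How it is judged (in metres and radians):
On the way, in this order (a step that is already met when the one before it is completed fails the run):
1. the gauge stands fully home in its own pocket and is let go, before the cover is lifted (z of gauge in the frame of pocket_medium below 0.007 m and horizontal distance between gauge and pocket_medium below 0.005 m and angle between the y axis of gauge and the y axis of pocket_medium, either way round below 0.12 rad and angle between gauge's own z axis and vertical below 0.08 rad and contact force between the fingers and gauge below 0.1 N and linear speed of gauge below 0.02 m/s), for 0.2 s.
2. the cover is lifted off the desk (height (world z) of cover above 0.025 m and contact force between the fingers and cover above 1 N), for 0.2 s.
At the end, for the whole second after the job is handed in: Gauge let go in the medium pocket: centre within 5 mm, yaw 0.12 rad, upright 0.08 rad, foot under 3 mm off the floor. Fingers hold the cover (over 1 N) still (20 mm/s), level within 0.1 rad, each hole within 3.5 mm sideways of its thread, underside 3 to 20 mm above the flange, not touching it (z of gauge in the frame of pocket_medium below 0.007 m and horizontal distance between gauge and pocket_medium below 0.005 m and angle between the y axis of gauge and the y axis of pocket_medium, either way round below 0.12 rad and angle between gauge's own z axis and vertical below 0.08 rad and contact force between the fingers and gauge below 0.1 N and horizontal distance between cover_hole_a and thread_a below 0.0035 m and z of cover_hole_a in the frame of thread_a between 0.003 and 0.02 m and horizontal distance between cover_hole_b and thread_b below 0.0035 m and z of cover_hole_b in the frame of thread_b between 0.003 and 0.02 m and horizontal distance between cover_hole_c and thread_c below 0.0035 m and z of cover_hole_c in the frame of thread_c between 0.003 and 0.02 m and angle between cover's own z axis and vertical below 0.1 rad and contact force between the fingers and cover above 1 N and contact force between cover and housing below 0.1 N and linear speed of cover below 0.02 m/s); the arm keeps its last pose, push and grip.
It fails at once if the cover touches the housing (contact force between cover and housing above 0.5 N).
It fails at once if the gauge is dropped (falls free faster than 0.5 m/s) (linear speed of gauge above 0.5 m/s and contact force between the fingers and gauge below 0.05 N).
It fails at once if the teal paint jar is moved by more than 15 mm (distance of jar from where it was at the start of the episode above 0.015 m).
It fails at once if the yellow paint bottle is moved by more than 15 mm (distance of bottle from where it was at the start of the episode above 0.015 m).
It fails at once if the short gauge is moved by more than 15 mm (distance of gauge_short from where it was at the start of the episode above 0.015 m).
It also fails if it takes over 56 s, if anything falls off the work surface, if the arm or the gripper's body presses on something with over 40 N, if the wrist force passes 120 N, or if a joint passes its speed limit or range.

## Working session

There is one attempt and no reset: what is moved stays moved. The work goes in short steps, Python scripts to look and compute and a shell command to move; the robot and the scene stay as the last step left them, time stands still between calls to the robot, and variables do not carry over. Pictures are saved under pics/ and viewed, at most 10 in all, crops included, and the job is handed in when it is done.

```bash
mkdir -p pics; python3 - <<'E'
from rig import monitor, viewer
import cv2,numpy as np
o=monitor.get_obs();print(o['time_s'],o['tcp_pos'],np.round(o['tool_rot'],3).tolist())
for n in('top','scene'):
    c=viewer.read_camera(n);cv2.imwrite(f'pics/{n}0.png',c['image'][:,:,::-1]);np.savez(f'{n}0.npz',**c);print(n,c['K'].tolist(),np.round(c['T'],3).tolist())
E
```

```text
0.0 [189.5942404  647.40777104 226.77809465] [[-0.96, 0.281, -0.0], [0.281, 0.96, -0.001], [-0.0, -0.001, -1.0]]
top [[452.3605056789338, 0.0, 313.00655658964354], [0.0, 452.3605056789338, 239.51585421545704], [0.0, 0.0, 1.0]] [[-0.006, -1.0, 0.025, 525.945], [-1.0, 0.006, 0.004, -36.585], [-0.004, -0.024, -1.0, 1051.631], [0.0, 0.0, 0.0, 1.0]]
scene [[489.6105189219847, 0.0, 319.37573880730844], [0.0, 489.6105189219847, 238.02925682090623], [0.0, 0.0, 1.0]] [[0.541, -0.481, 0.69, -53.686], [-0.841, -0.31, 0.443, -435.889], [0.001, -0.82, -0.573, 567.619], [0.0, 0.0, 0.0, 1.0]]
```

View pics/top0.png

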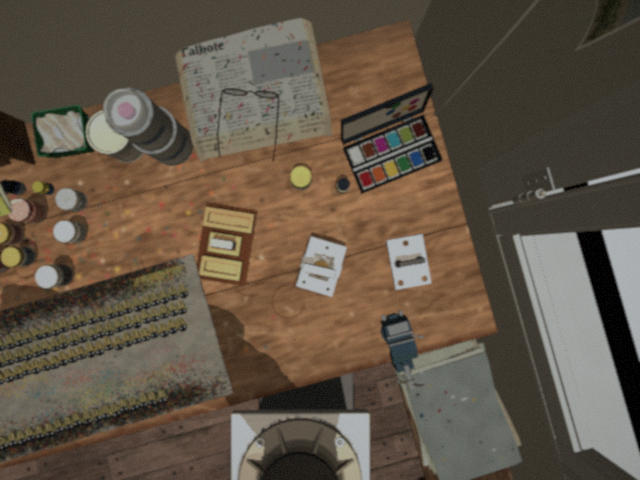

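View pics/scene0.png

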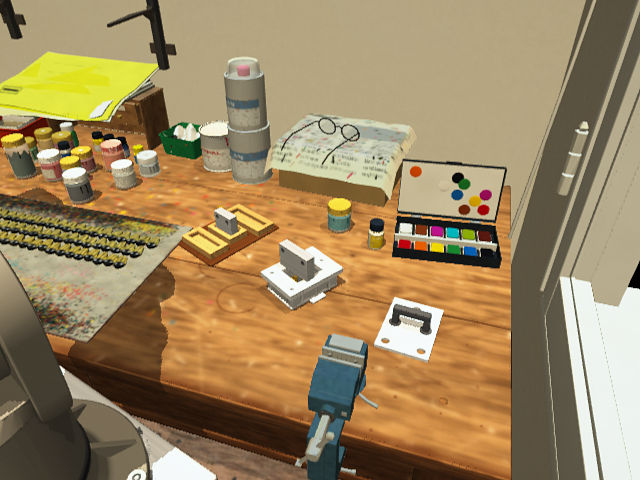

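The top view shows the rack at about (228,244), with a long pocket on the far side, the short gauge in the middle, and the pocket nearest the robot probably the medium one. The housing and gauge are at (322,265), the cover at (409,262), the jar at (300,177) and the bottle at (343,185). Next I'll measure these.

```bash
cat > h.py <<'E'
import numpy as np,cv2
def cloud(c):
    K,T,d=c['K'],c['T'],c['depth'];v,u=np.mgrid[:480,:640]
    P=np.stack([(u-K[0,2])/K[0,0]*d,(v-K[1,2])/K[1,1]*d,d],-1)
    return P@T[:3,:3].T+T[:3,3]
def topix(c,p):
    K,T=c['K'],c['T'];q=(np.atleast_2d(p)-T[:3,3])@T[:3,:3];q=q@K.T;return q[:,:2]/q[:,2:]
def atz(c,uv,z):
    K,T=c['K'],c['T'];uv=np.atleast_2d(uv);d=np.c_[(uv-K[[0,1],[2,2]])/K[0,0],np.ones(len(uv))]@T[:3,:3].T
    return T[:3,3]+d*((z-T[2,3])/d[:,2:])
def ortho(c,cx,cy,z,half,s):
    # orthographic view of plane z, s px/mm, up=+x, left=+y
    n=int(2*half*s);j,i=np.meshgrid(np.arange(n),np.arange(n))
    X=cx+half-i/s;Y=cy+half-j/s
    uv=topix(c,np.c_[X.ravel(),Y.ravel(),np.full(X.size,z)]).astype(np.float32).reshape(n,n,2)
    return cv2.remap(c['image'],uv[...,0],uv[...,1],cv2.INTER_CUBIC)
E
cat > a.py <<'E'
from h import *
for n in('top','scene'):
    c=dict(np.load(n+'0.npz'));P=cloud(c)
    desk=P[(P[...,0]>450)&(P[...,0]<500)&(P[...,1]>-50)&(P[...,1]<50)];print(n,'desk z',np.median(desk[:,2]))
    for nm,(x0,x1,y0,y1,z0,z1) in dict(gauge=(400,560,-120,20,78,95),flange=(380,570,-150,40,32,47),bar=(400,560,-350,-180,33,50),cover=(380,580,-350,-160,3.5,12),rims=(380,640,80,260,13,24),gshort=(380,640,80,260,35,70)).items():
        m=(P[...,0]>x0)&(P[...,0]<x1)&(P[...,1]>y0)&(P[...,1]<y1)&(P[...,2]>z0)&(P[...,2]<z1)
        q=P[m]
        if len(q)<5: print(nm,len(q));continue
        r=cv2.minAreaRect(q[:,:2].astype(np.float32));print(nm,len(q),np.round(np.median(q[:,2]),1),np.round(r[0],1),np.round(r[1],1),round(r[2],1))
t=dict(np.load('top0.npz'))
A=ortho(t,480,-50,40,95,3);B=ortho(t,485,-255,6,85,3);C=ortho(t,515,170,18,110,2.5)
im=np.zeros((600,800,3),np.uint8)
for I,(x,y,s) in((A,(0,0,400)),(B,(400,0,400)),):im[y:y+s,x:x+s]=cv2.resize(I,(s,s))
cv2.imwrite('pics/o1.png',im[:400,:,::-1])
s=dict(np.load('scene0.npz'))
A=ortho(s,480,-50,40,95,3);B=ortho(s,485,-255,6,85,3);D=ortho(s,515,170,18,110,2.5)
im=np.hstack([cv2.resize(I,(400,400)) for I in(C,D)]);im2=np.hstack([cv2.resize(I,(400,400)) for I in(A,B)])
cv2.imwrite('pics/o2.png',im[...,::-1]);cv2.imwrite('pics/o3.png',im2[...,::-1])
E
python3 a.py
```

```text
top desk z 3.3086377839124452
gauge 277 85.1 [483.8 -45.9] [69.4 18. ] 76.9
flange 1333 39.1 [491.1 -51.6] [ 84. 116.] 73.0
bar 147 40.6 [ 499.8 -253.7] [12.  59.5] 10.1
cover 1401 5.6 [ 480.2 -257.3] [198.1 182.4] 0.3
rims 1368 16.7 [543.1 169.6] [113.6 156. ] 80.8
gshort 194 52.8 [543.1 169.3] [49.9 17.8] 80.3
scene desk z 37.27198919237151
gauge 326 82.5 [480.9 -46.4] [71.9 20.8] 76.7
flange 1550 36.9 [488.2 -52.6] [ 87.7 118.4] 72.4
bar 282 38.1 [ 496.1 -254.6] [14.9 59.8] 11.9
cover 815 4.1 [ 495.3 -254.9] [117.1  83.7] 9.4
rims 934 14.6 [539.3 168.4] [114.7 157.4] 81.0
gshort 256 48.8 [539.4 167.8] [52.3 21. ] 80.5
```

View pics/o1.png

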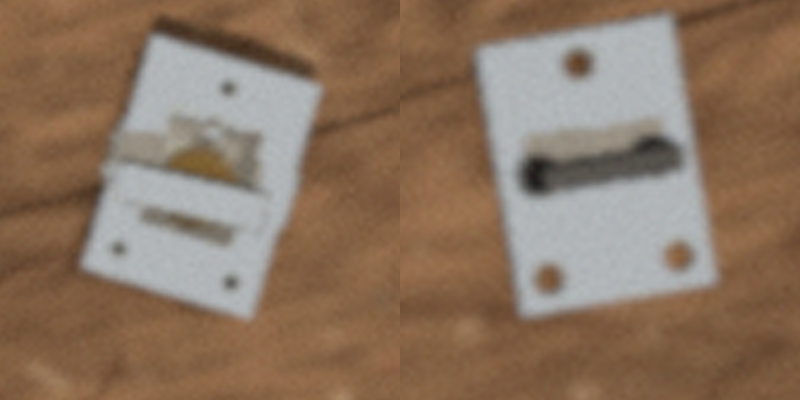

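View pics/o2.png

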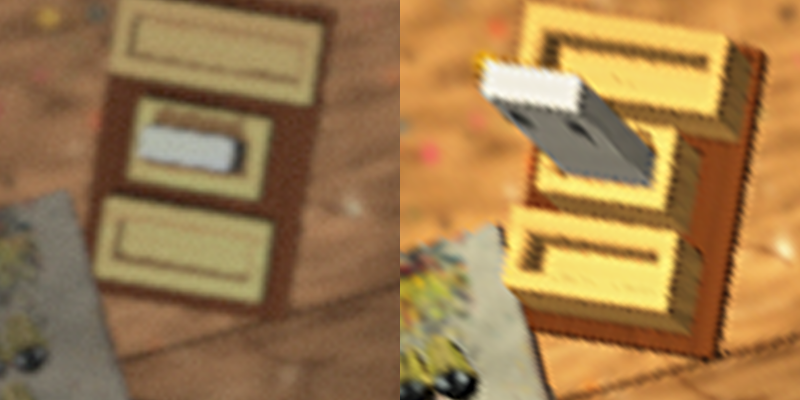

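The left crops show the threads at (228,88), (118,248) and (231,283) and the cover holes at (178,64), (150,278) and (279,255). The medium pocket is the block nearest the robot, since the far one is longer. Next I'll refine the pocket and work out the first move.

```bash
cat >> h.py <<'E'
def rel(x,y,z,yaw,o=None):
    "tool shift (m) and rz (deg) to put TCP at x,y,z with tool y along world yaw (deg)"
    from rig import monitor
    o=o or monitor.get_obs();R=np.array(o['tool_rot']);p=np.array(o['tcp_pos'])
    a=np.degrees(np.arctan2(R[1,1],R[0,1]));d=R.T@(np.array([x,y,z])-p)/1000
    print('t',round(o['time_s'],2),'tcp',np.round(p,1),'yaw',round(a,2),'tilt',np.round(R[:2,2],4),'open',round(o['opening']*94,1),'grip',o['grasp_force'],'F',np.round(o['ft_force'],1))
    print('  -> shift',np.round(d,4),'rz',round(-((yaw-a+180)%360-180),2))
E
python3 - <<'E'
from h import *
for n in('top','scene'):
    c=dict(np.load(n+'0.npz'));P=cloud(c);dz=0 if n=='top' else -2.2
    ctr=np.array([543.1,169.6]) if n=='top' else np.array([539.3,168.4])
    th=np.radians(-9.5);ex=np.array([np.cos(th),np.sin(th)]);ey=np.array([-ex[1],ex[0]])
    q=P-np.r_[ctr,0];a=q[...,:2]@ex;b=q[...,:2]@ey
    for k in(-1,0,1):
        m=(abs(a-56*k)<26)&(abs(b)<65)&(P[...,2]>13.5+dz)&(P[...,2]<21+dz)
        r=cv2.minAreaRect(P[m][:,:2].astype(np.float32));print(n,k,m.sum(),np.round(r,1) if 0 else (np.round(r[0],1),np.round(r[1],1),round(r[2],1)),'pred',ctr+56*k*ex, np.median(P[m][:,2]))
rel(482.5,-46,180,-13)
E
```

```text
top -1 454 (array([487.8, 178.3]), array([92.6, 44.1]), 80.9) pred [487.86800631 178.84266593] 16.75503256214347
top 0 349 (array([543. , 169.4]), array([72.4, 44. ]), 80.7) pred [543.1 169.6] 16.670490764475062
top 1 517 (array([598.4, 160.5]), array([113.3,  44. ]), 80.7) pred [598.33199369 160.35733407] 16.73570130635585
scene -1 440 (array([484.6, 177.3]), array([96.3, 46.6]), 80.5) pred [484.06800631 177.64266593] 14.228255003936454
scene 0 280 (array([539.2, 169.1]), array([75.2, 45.1]), 80.3) pred [539.3 168.4] 14.405825210855937
scene 1 376 (array([594.7, 160.8]), array([117.3,  48. ]), 80.4) pred [594.53199369 159.15733407] 13.995372638794493
t 0.1 tcp [189.6 647.4 226.8] yaw 73.68 tilt [-0.0003 -0.0012] open 94.0 grip 0.0 F [ 0.2 -0.2 -0.3]
  -> shift [-0.476  -0.5831  0.0476] rz 86.68
```

```bash
python3 -m inch '[-0.06,-0.073,0.006,0,0,10,0.06,-0.12,-0.146,0.012,0,0,20,0.06,-0.18,-0.219,0.018,0,0,31,0.06,-0.24,-0.292,0.024,0,0,42,0.06,-0.3,-0.365,0.03,0,0,52,0.06,-0.36,-0.438,0.036,0,0,62,0.06,-0.42,-0.511,0.042,0,0,73,0.06,-0.476,-0.583,0.047,0,0,82,0.06]'; python3 -c "
from h import *
rel(482.5,-46,140,-13.1)"
```

```text
time_s: 1.1
tcp_pos: [385.3, 186.7, 195.9]
tool_rot: [[0.15, 0.989, 0.0], [0.989, -0.15, 0.001], [0.001, 0.0, -1.0]]
ft_force: [1.8, 0.9, 0.7]
opening: 0.642
grasp_force: 0.0
t 1.1 tcp [385.3 186.7 195.9] yaw -8.64 tilt [0.0001 0.0005] open 60.3 grip 0.0 F [1.8 0.9 0.7]
  -> shift [-0.2155  0.131   0.0558] rz 4.46
```

```bash
python3 -m inch '[-0.05,0.03,0.01,0,0,2,0.06,-0.1,0.06,0.02,0,0,4.5,0.06,-0.15,0.09,0.035,0,0,4.5,0.06,-0.2,0.12,0.045,0,0,4.5,0.06,-0.2155,0.131,0.055,0,0,4.5,0.06,-0.2155,0.131,0.055,0,0,4.5,0.06,-0.2155,0.131,0.055,0,0,4.5,0.06,-0.2155,0.131,0.055,0,0,4.5,0.06]'; python3 - <<'E'
from h import *
from rig import viewer
rel(482.5,-46,76,-13.1)
ims=[]
for n in('top','scene'):
    c=viewer.read_camera(n);np.savez(n+'1.npz',**c)
    u,v=topix(c,[482,-46,90])[0].astype(int);ims.append(cv2.resize(c['image'][v-75:v+75,u-75:u+75],(400,400),interpolation=3))
cv2.imwrite('pics/g1.png',np.hstack(ims)[...,::-1])
E
```

```text
time_s: 2.1
tcp_pos: [483.3, -42.5, 141.3]
tool_rot: [[0.22, 0.975, 0.0], [0.975, -0.22, 0.001], [0.001, 0.0, -1.0]]
ft_force: [-0.2, 0.3, 0.9]
opening: 0.638
grasp_force: 0.0
t 2.1 tcp [483.3 -42.5 141.3] yaw -12.73 tilt [0.0004 0.0006] open 59.9 grip 0.0 F [-0.2  0.3  0.9]
  -> shift [-0.0037 -0.      0.0653] rz 0.37
```

View pics/g1.png

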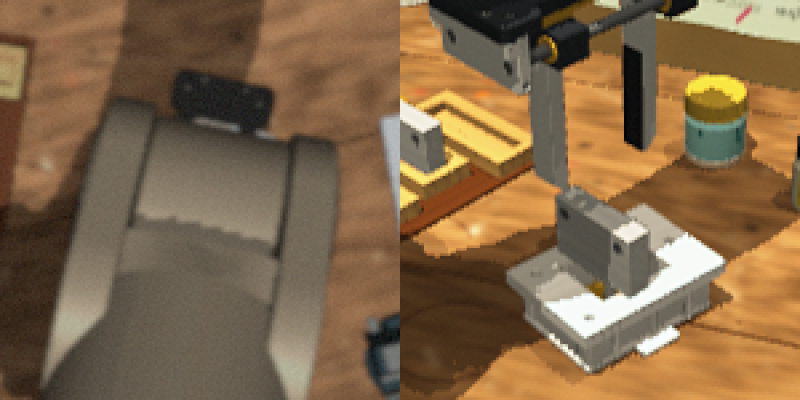

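The scene crop shows the open fingers straddling the gauge, which stands at (600,240), with plenty of room. I'll descend.

```bash
python3 -m inch '[-0.0037,0,0.02,0,0,0.4,0.06,-0.0037,0,0.04,0,0,0.4,0.06,-0.0037,0,0.056,0,0,0.4,0.06,-0.0037,0,0.065,0,0,0.4,0.06,-0.0037,0,0.065,0,0,0.4,0.06]'; python3 -c "
from h import *
rel(482.5,-46,76,-13.1)"
```

```text
time_s: 2.82
tcp_pos: [482.4, -47.3, 75.7]
tool_rot: [[0.229, 0.973, -0.001], [0.973, -0.229, -0.0], [-0.0, -0.001, -1.0]]
ft_force: [1.0, 0.2, 0.5]
opening: 0.638
grasp_force: 0.0
t 2.83 tcp [482.4 -47.3  75.7] yaw -13.22 tilt [-0.0008 -0.0003] open 59.9 grip 0.0 F [1.  0.2 0.5]
  -> shift [ 0.0012 -0.0001 -0.0003] rz -0.12
```

```bash
python3 -m inch '[0,0,0,0,0,0,0.04,0,0,0,0,0,0,0.028,0,0,0,0,0,0,0.02,0,0,0,0,0,0,0.012,0,0,0,0,0,0,0.012,0,0,0,0,0,0,0.012]' 30; python3 - <<'E'
from h import *
from rig import viewer
rel(482.5,-46,76,-13.1)
c=viewer.read_camera('scene');np.savez('scene2.npz',**c)
def top(c):
    P=cloud(c);m=(P[...,0]>430)&(P[...,0]<540)&(P[...,1]>-100)&(P[...,1]<10)
    return P
a,b=cloud(dict(np.load('scene1.npz'))),cloud(c)
# -y end face & body sides of gauge: points 45..78 high, in gauge frame
th=np.radians(-13.1);ex=np.array([np.cos(th),np.sin(th)]);ey=np.array([-ex[1],ex[0]])
for P in(a,b):
    q=P[...,:2]-[481,-46.5];u=q@ex;v=q@ey
    m=(abs(u)<6)&(v<-25)&(v>-42)&(P[...,2]>45)&(P[...,2]<78);print('end face v',m.sum(),np.median(v[m]))
    m=(abs(v)<32)&(abs(v)>14)&(u<0)&(u>-20)&(P[...,2]>48)&(P[...,2]<78)
    print('side u',m.sum(),np.median(u[m]),'slope',np.polyfit(v[m],u[m],1)[0])
E
```

```text
time_s: 3.58
tcp_pos: [482.6, -47.2, 76.0]
tool_rot: [[0.229, 0.974, -0.0], [0.974, -0.229, 0.0], [0.0, -0.0, -1.0]]
ft_force: [-0.9, -0.3, 4.1]
opening: 0.187
grasp_force: 30.0
t 3.58 tcp [482.6 -47.2  76. ] yaw -13.22 tilt [-0.0001  0.0001] open 17.6 grip 29.999788999557495 F [-0.9 -0.3  4.1]
  -> shift [ 0.0011 -0.0003  0.    ] rz -0.12
end face v 78 -34.45157284284057
side u 200 -8.94419397148113 slope -0.0032141322754769366
end face v 83 -34.269329001377564
side u 153 -8.059096475358695 slope -0.004249910488883557
```

The gauge is gripped. I'll lift it and carry it over the medium pocket.

```bash
python3 -m inch '[0,0,-0.01,0,0,0,0.012,0,0,-0.03,0,0,0,0.012,0,0,-0.05,0,0,0,0.012,0,0,-0.055,0,0,0,0.012]'; python3 -c "
from h import *
rel(485.6,177.1,90,-9.35)"
```

```text
time_s: 4.12
tcp_pos: [483.1, -47.2, 132.2]
tool_rot: [[0.229, 0.974, 0.002], [0.974, -0.229, 0.001], [0.001, 0.002, -1.0]]
ft_force: [1.2, -0.2, -3.2]
opening: 0.189
grasp_force: 30.0
t 4.12 tcp [483.1 -47.2 132.2] yaw -13.22 tilt [0.0018 0.0005] open 17.7 grip 29.998648166656494 F [ 1.2 -0.2 -3.2]
  -> shift [ 0.2189 -0.0489  0.0423] rz -3.87
```

```bash
python3 -m inch '[0.03,-0.007,0,0,0,-1,0.012,0.075,-0.017,0,0,0,-2,0.012,0.12,-0.027,0,0,0,-3,0.012,0.165,-0.037,0,0,0,-3.9,0.012,0.2,-0.045,0.01,0,0,-3.9,0.012,0.2189,-0.0489,0.02,0,0,-3.9,0.012,0.2189,-0.0489,0.04,0,0,-3.9,0.012,0.2189,-0.0489,0.042,0,0,-3.9,0.012]'; python3 -m inch '[0,0,0,0,0,0,0.012,0,0,0,0,0,0,0.012]' ; python3 - <<'E'
from h import *
from rig import viewer
rel(485.6,177.1,60,-9.35)
c=viewer.read_camera('scene');np.savez('scene3.npz',**c)
u,v=topix(c,[487,177,50])[0].astype(int);u,v
u0=max(u-75,0);cv2.imwrite('pics/p1.png',cv2.resize(c['image'][v-75:v+75,u0:u0+150],(600,600),interpolation=3)[...,::-1])
P=cloud(c);th=np.radians(-9.35);ex=np.array([np.cos(th),np.sin(th)]);ey=np.array([-ex[1],ex[0]])
q=P[...,:2]-[484.3,177.5];a=q@ex;b=q@ey   # pocket centre in this camera
m=(abs(a)<7)&(b<-25)&(b>-45)&(P[...,2]>55)&(P[...,2]<92);print('end v',m.sum(),np.median(b[m]) if m.any() else 0)
m=(abs(b)<32)&(abs(b)>14)&(a<0)&(a>-20)&(P[...,2]>55)&(P[...,2]<92);print('side u',m.sum(),np.median(a[m]),np.polyfit(b[m],a[m],1))
E
```

```text
time_s: 5.12
tcp_pos: [484.3, 175.9, 87.6]
tool_rot: [[0.163, 0.987, -0.002], [0.987, -0.163, -0.002], [-0.002, -0.002, -1.0]]
ft_force: [-0.2, 0.1, -1.7]
opening: 0.189
grasp_force: 30.0
time_s: 5.38
tcp_pos: [485.4, 176.7, 89.5]
tool_rot: [[0.163, 0.987, 0.001], [0.987, -0.163, 0.0], [0.0, 0.001, -1.0]]
ft_force: [0.3, 0.1, -2.8]
opening: 0.191
grasp_force: 30.0
t 5.38 tcp [485.4 176.7  89.5] yaw -9.37 tilt [0.0006 0.0004] open 18.0 grip 29.99862313270569 F [ 0.3  0.1 -2.8]
  -> shift [0.0004 0.0001 0.0295] rz -0.02
end v 107 -34.46207324031183
side u 115 -8.896639999286634 [-4.55742962e-03 -8.79420700e+00]
```

View pics/p1.png

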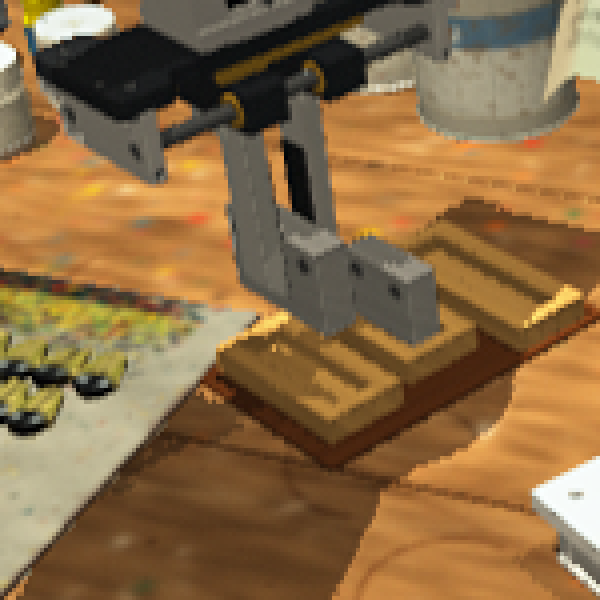

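The gauge, with its near end at (330,290), hangs over the near medium pocket and is centred within about 0.5 mm. I'll lower it gently.

```bash
python3 -m inch '[0.0003,0,0.01,0,0,0,0.012,0.0003,0,0.02,0,0,0,0.012,0.0003,0,0.028,0,0,0,0.012,0.0003,0,0.034,0,0,0,0.012,0.0003,0,0.037,0,0,0,0.012,0.0003,0,0.04,0,0,0,0.012,0.0003,0,0.042,0,0,0,0.012,0.0003,0,0.042,0,0,0,0.012]'; python3 -c "
from h import *
rel(485.6,177.1,44,-9.35)"
```

```text
time_s: 6.42
tcp_pos: [485.1, 177.4, 46.9]
tool_rot: [[0.162, 0.987, -0.0], [0.987, -0.162, 0.0], [0.0, -0.0, -1.0]]
ft_force: [0.7, -0.1, -2.2]
opening: 0.191
grasp_force: 30.0
t 6.42 tcp [485.1 177.4  46.9] yaw -9.32 tilt [-0.  0.] open 18.0 grip 29.998577535152435 F [ 0.7 -0.1 -2.2]
  -> shift [-0.0002  0.0006  0.0029] rz 0.03
```

```bash
python3 -m inch '[0,0.0002,0.001,0,0,0,0.012,0,0.0002,0.002,0,0,0,0.012,0,0.0002,0.003,0,0,0,0.012,0,0.0002,0.0035,0,0,0,0.012,0,0.0002,0.0035,0,0,0,0.012]'; python3 -c "
from h import *
rel(485.6,177.1,44,-9.35)"
```

```text
time_s: 7.05
tcp_pos: [485.3, 177.3, 44.0]
tool_rot: [[0.162, 0.987, -0.0], [0.987, -0.162, 0.001], [0.001, -0.0, -1.0]]
ft_force: [-6.1, -1.1, 15.9]
opening: 0.191
grasp_force: 30.0
t 7.05 tcp [485.3 177.3  44. ] yaw -9.34 tilt [-0.0002  0.0006] open 18.0 grip 30.00325620174408 F [-6.1 -1.1 15.9]
  -> shift [-0.0002  0.0003 -0.    ] rz 0.01
```

It is seated: contact came at the expected height. I'll release and rise.

```bash
python3 -m inch '[0,0,-0.0005,0,0,0,0.026,0,0,-0.0005,0,0,0,0.034,0,0,-0.0005,0,0,0,0.034,0,0,-0.002,0,0,0,0.034,0,0,-0.02,0,0,0,0.034,0,0,-0.06,0,0,0,0.034,0,0,-0.1,0,0,0,0.034,0,0,-0.12,0,0,0,0.034]'; python3 - <<'E'
from h import *
from rig import viewer
c=viewer.read_camera('scene');P=cloud(c);th=np.radians(-9.35);ex=np.array([np.cos(th),np.sin(th)]);ey=np.array([-ex[1],ex[0]])
q=P[...,:2]-[484.3,177.5];a=q@ex;b=q@ey
m=(abs(a)<14)&(abs(b)<45)&(P[...,2]>25)&(P[...,2]<80);r=cv2.minAreaRect(np.c_[a[m],b[m]].astype(np.float32));print(r,P[m][:,2].max())
rel(498.1,-254,140,10.2)
E
```

```text
time_s: 8.05
tcp_pos: [486.0, 177.4, 166.5]
tool_rot: [[0.162, 0.987, 0.002], [0.987, -0.162, 0.002], [0.002, 0.002, -1.0]]
ft_force: [-0.3, 0.1, 0.0]
opening: 0.364
grasp_force: 0.0
((-1.3200139999389648, -0.01314544677734375), (19.442319869995117, 73.13988494873047), 1.6006797552108765) 52.7592172699284
t 8.1 tcp [486.7 177.6 168. ] yaw -9.37 tilt [0.0035 0.0029] open 34.0 grip 0.0 F [2.3 0.8 3.5]
  -> shift [-0.424   0.0814  0.0268] rz -19.57
```

```bash
python3 -m inch '[-0.05,0.01,0,0,0,-2,0.04,-0.105,0.02,0,0,0,-5,0.04,-0.16,0.03,0,0,0,-8,0.04,-0.215,0.04,0,0,0,-11,0.04,-0.27,0.05,0,0,0,-14,0.04,-0.325,0.06,0.005,0,0,-17,0.04,-0.38,0.07,0.015,0,0,-19.5,0.04,-0.424,0.0814,0.0268,0,0,-19.6,0.04]'; python3 -m inch '[0,0,0,0,0,0,0.04,0,0,0,0,0,0,0.04]'; python3 - <<'E'
from h import *
from rig import viewer
rel(498.1,-254,38,10.2)
c=viewer.read_camera('top');np.savez('top4.npz',**c);P=cloud(c)
for nm,(x0,x1,y0,y1,z0,z1) in dict(med=(450,515,120,230,30,80),short=(520,570,120,230,30,80),flange=(380,570,-150,40,32,47)).items():
    q=P[(P[...,0]>x0)&(P[...,0]<x1)&(P[...,1]>y0)&(P[...,1]<y1)&(P[...,2]>z0)&(P[...,2]<z1)]
    r=cv2.minAreaRect(q[:,:2].astype(np.float32));print(nm,len(q),np.median(q[:,2]),np.round(r[0],1),np.round(r[1],1),r[2])
E
```

```text
time_s: 9.1
tcp_pos: [496.6, -256.6, 137.2]
tool_rot: [[-0.178, 0.984, 0.001], [0.984, 0.178, -0.0], [-0.0, 0.001, -1.0]]
ft_force: [0.4, 0.9, 0.3]
opening: 0.427
grasp_force: 0.0
time_s: 9.35
tcp_pos: [496.8, -253.9, 136.9]
tool_rot: [[-0.178, 0.984, -0.0], [0.984, 0.178, 0.0], [0.0, -0.0, -1.0]]
ft_force: [0.4, 0.7, -0.4]
opening: 0.425
grasp_force: 0.0
t 9.35 tcp [ 496.8 -253.9  136.9] yaw 10.26 tilt [-0.0003  0.0002] open 40.0 grip 0.0 F [ 0.4  0.7 -0.4]
  -> shift [-0.0004  0.0013  0.0989] rz 0.06
med 284 52.667623291782604 [487.1 177.9] [70.4 18.4] 81.0498275756836
short 199 52.88553797396196 [542.9 169. ] [49.7 18.1] 80.70642852783203
flange 1447 39.0856737697012 [491.1 -51.7] [ 84.1 115.9] 73.07212829589844
```

The gauge is home, level with the short gauge and about 1 mm from the pocket centre. I'll go down onto the handle and grip it.

```bash
python3 -m inch '[-0.0004,0.0013,0.03,0,0,0,0.04,-0.0004,0.0013,0.06,0,0,0,0.04,-0.0004,0.0013,0.085,0,0,0,0.04,-0.0004,0.0013,0.098,0,0,0,0.04,-0.0004,0.0013,0.099,0,0,0,0.04,-0.0004,0.0013,0.099,0,0,0,0.02,-0.0004,0.0013,0.099,0,0,0,0.006,-0.0004,0.0013,0.099,0,0,0,0.006]' 50;python3 -m inch '[0,0,0,0,0,0,0.006,0,0,0,0,0,0,0.006]'; python3 -c "
from h import *
rel(498.1,-254,98,10.2)"
```

```text
time_s: 10.4
tcp_pos: [498.6, -254.5, 38.2]
tool_rot: [[-0.179, 0.984, 0.001], [0.984, 0.179, -0.0], [-0.0, 0.001, -1.0]]
ft_force: [-0.2, -0.1, -0.1]
opening: 0.146
grasp_force: 0.0
time_s: 10.65
tcp_pos: [498.6, -254.5, 38.1]
tool_rot: [[-0.178, 0.984, 0.001], [0.984, 0.178, 0.0], [-0.0, 0.001, -1.0]]
ft_force: [-1.9, 1.3, 7.3]
opening: 0.124
grasp_force: 50.0
t 10.65 tcp [ 498.6 -254.5   38.1] yaw 10.27 tilt [0.0007 0.0001] open 11.6 grip 49.99955713748932 F [-1.9  1.3  7.3]
  -> shift [ 0.0006 -0.0003 -0.0599] rz 0.07
```

```bash
python3 -m inch '[0,0,-0.01,0,0,0,0.006,0,0,-0.03,0,0,0,0.006,0,0,-0.05,0,0,0,0.006,0,0,-0.07,0,0,0,0.006,0,0,-0.08,0,0,0,0.006,0,0,-0.08,0,0,0,0.006]'; python3 - <<'E'
from h import *
from rig import viewer
rel(489.0,-52.2,110,-17)
for n in('scene','top'):
    c=viewer.read_camera(n);np.savez(n+'5.npz',**c);P=cloud(c)
    q=P[(P[...,0]>400)&(P[...,0]<600)&(P[...,1]>-340)&(P[...,1]<-170)&(P[...,2]>70)&(P[...,2]<92)]
    r=cv2.minAreaRect(q[:,:2].astype(np.float32));print(n,len(q),np.round(r[0],1),np.round(r[1],1),r[2])
    A=np.c_[q[:,:2]-q[:,:2].mean(0),np.ones(len(q))];print(np.linalg.lstsq(A,q[:,2],rcond=None)[0])
E
```

```text
time_s: 11.4
tcp_pos: [498.7, -254.4, 118.4]
tool_rot: [[-0.179, 0.984, 0.001], [0.984, 0.179, -0.0], [-0.0, 0.001, -1.0]]
ft_force: [0.1, 0.5, -2.5]
opening: 0.122
grasp_force: 50.0
t 11.4 tcp [ 498.7 -254.4  118.4] yaw 10.3 tilt [ 0.0014 -0.0001] open 11.5 grip 49.99589145183563 F [ 0.1  0.5 -2.5]
  -> shift [0.2007 0.0266 0.0084] rz 27.3
scene 2263 [ 497.6 -254.2] [120.6  84.1] 10.346050262451172
[1.38372310e-02 3.55711463e-03 8.32848435e+01]
top 939 [ 499.5 -253.4] [116.   84.1] 9.590307235717773
[-9.96682359e-04  1.65694735e-03  8.47989257e+01]
```

```bash
python3 -m inch '[0.02,0.002,0,0,0,3,0.006,0.05,0.005,0,0,0,7,0.006,0.085,0.01,0,0,0,12,0.006,0.12,0.014,0,0,0,17,0.006,0.155,0.019,0,0,0,22,0.006,0.18,0.023,0,0,0,26,0.006,0.195,0.0265,0,0,0,27.3,0.006,0.2005,0.0279,0,0,0,27.3,0.006]'; python3 -m inch '[0,0,0,0,0,0,0.006,0,0,0,0,0,0,0.006]'; python3 - <<'E'
from h import *
from rig import viewer
rel(490.3,-52.6,88,-17)
for n in('scene','top'):
    c=viewer.read_camera(n);np.savez(n+'6.npz',**c);P=cloud(c)
    q=P[(P[...,0]>400)&(P[...,0]<600)&(P[...,1]>-140)&(P[...,1]<35)&(P[...,2]>70)&(P[...,2]<92)]
    r=cv2.minAreaRect(q[:,:2].astype(np.float32));print(n,len(q),np.round(r[0],1),np.round(r[1],1),r[2])
E
```

```text
time_s: 12.5
tcp_pos: [489.6, -51.3, 117.1]
tool_rot: [[0.291, 0.957, -0.001], [0.957, -0.291, -0.0], [-0.001, -0.001, -1.0]]
ft_force: [0.0, -1.2, -2.5]
opening: 0.125
grasp_force: 50.0
time_s: 12.75
tcp_pos: [489.8, -53.0, 117.6]
tool_rot: [[0.293, 0.956, -0.0], [0.956, -0.293, -0.0], [-0.0, -0.0, -1.0]]
ft_force: [0.4, 0.3, -1.8]
opening: 0.126
grasp_force: 50.0
t 12.75 tcp [489.8 -53.  117.6] yaw -17.06 tilt [-0.0002 -0.0003] open 11.9 grip 49.99591827392578 F [ 0.4  0.3 -1.8]
  -> shift [0.0005 0.0004 0.0296] rz -0.06
scene 1851 [488.1 -53.1] [ 87.3 118.8] 72.4789047241211
top 2 [551.8 -38.5] [6.8 0. ] 161.39109802246094
```

The scene camera puts the cover within about 0.5 mm and 0.1° of the flange outline. I'll descend to about 12 mm above it.

```bash
python3 -m inch '[0.0005,0.0004,0.008,0,0,0,0.006,0.0005,0.0004,0.015,0,0,0,0.006,0.0005,0.0004,0.021,0,0,0,0.006,0.0005,0.0004,0.025,0,0,0,0.006,0.0005,0.0004,0.0275,0,0,0,0.006,0.0005,0.0004,0.0275,0,0,0,0.006,0.0005,0.0004,0.0275,0,0,0,0.006]'; python3 - <<'E'
from h import *
from rig import viewer
rel(490.3,-52.6,90,-17)
c=viewer.read_camera('scene');np.savez('scene7.npz',**c);P=cloud(c)
q=P[(P[...,0]>400)&(P[...,0]<600)&(P[...,1]>-140)&(P[...,1]<35)&(P[...,2]>46)&(P[...,2]<62)]
r=cv2.minAreaRect(q[:,:2].astype(np.float32));print(len(q),np.median(q[:,2]),np.round(r[0],1),np.round(r[1],1),r[2])
c0=dict(np.load('scene0.npz'))
A=ortho(c,488,-53,56,80,3.75);B=ortho(c0,488,-53,38,80,3.75) # cover top now; flange at start
cv2.imwrite('pics/f1.png',np.hstack([cv2.resize(x,(400,400)) for x in(A[:,:600],B[:,:600])])[...,::-1])
E
```

```text
time_s: 13.72
tcp_pos: [490.6, -51.8, 90.3]
tool_rot: [[0.293, 0.956, 0.0], [0.956, -0.293, 0.0], [0.0, 0.0, -1.0]]
ft_force: [-0.2, 0.5, -2.3]
opening: 0.118
grasp_force: 50.0
t 13.72 tcp [490.6 -51.8  90.3] yaw -17.02 tilt [0.0002 0.    ] open 11.1 grip 49.99592185020447 F [-0.2  0.5 -2.3]
  -> shift [-0.0009 -0.0001  0.0003] rz -0.02
1802 54.900445920913796 [489.8 -52.4] [ 86.7 118.5] 72.7000732421875
```

View pics/f1.png

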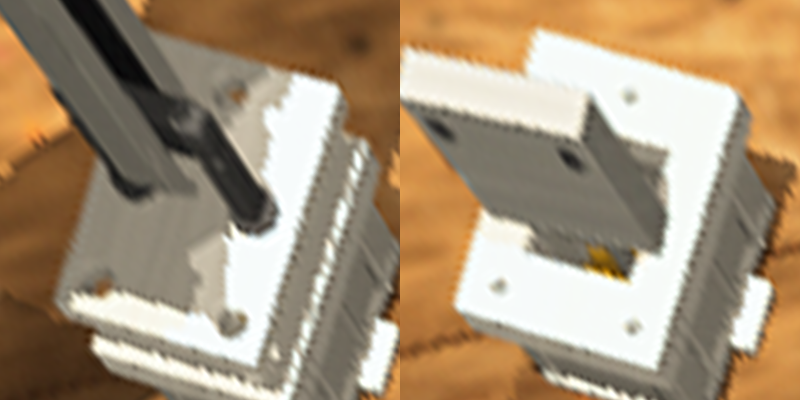

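The left panel shows the cover now, with holes at (236,93), (104,287) and (232,322). The right shows the flange at the start, with threads at (229,96), (100,286) and (232,327). They agree to about 1–2 mm, so I'll correct the 0.8 mm TCP lag and measure the hole centroids numerically.

```bash
python3 -m inch '[-0.0008,0,0,0,0,0,0.006,-0.0008,0,0,0,0,0,0.006,-0.0008,0,0,0,0,0,0.006,-0.0008,0,0,0,0,0,0.006]'; cat > m.py <<'E'
from h import *
from rig import viewer
rel(490.3,-52.6,90,-17)
c=viewer.read_camera('scene');np.savez('scene8.npz',**c);c0=dict(np.load('scene0.npz'))
th=np.radians(-17);R=np.array([[np.cos(th),-np.sin(th)],[np.sin(th),np.cos(th)]]);L=np.array([[-44,28],[-44,-28],[44,0]])
P=cloud(c);q=P[(abs(P[...,0]-490)<50)&(abs(P[...,1]+52)<50)&(abs(P[...,2]-55)<5)];zc=np.median(q[:,2]);print('cover top z (scene)',zc)
S=10;tiles=[]
def centres(c,z,r,start):
    out=[]
    for p in start:
        for _ in range(4):
            h=r+5;I=ortho(c,p[0],p[1],z,h,S).astype(float);n=len(I)
            j,i=np.meshgrid(np.arange(n),np.arange(n));X=h-i/S;Y=h-j/S;rr=np.hypot(X,Y)
            ring=(rr>r+1.5)&(rr<r+4);bg=np.median(I[ring],0);d=np.linalg.norm(I-bg,axis=2)
            w=np.where(rr<r+2,np.clip(d-0.35*np.percentile(d[rr<r],80),0,None)>0,0)
            p=p+np.array([(X*w).sum(),(Y*w).sum()])/w.sum()
        tiles.append(cv2.circle(cv2.resize(I.clip(0,255).astype(np.uint8),(260,260)),(130,130),int(130*r/h),(255,0,0),1));out.append(p)
    return np.array(out)
a=centres(c,zc,6.5,np.array([488.5,-53])+L@R.T)
b=centres(c0,36.9,3,np.array([488,-52.3])+L@R.T)
for k in(a,b):
    d=k[2]-(k[0]+k[1])/2;print(np.round(k,1).tolist(),'ctr',np.round(((k[0]+k[1])/2+k[2])/2,2),'yaw',np.degrees(np.arctan2(d[1],d[0])),'len',np.linalg.norm(d),np.linalg.norm(k[0]-k[1]))
print('hole-thread',np.round(a-b,1).tolist())
cv2.imwrite('pics/m.png',np.vstack([np.hstack(tiles[:3]),np.hstack(tiles[3:])])[...,::-1])
E
python3 m.py
```

```text
time_s: 14.28
tcp_pos: [490.3, -52.6, 90.2]
tool_rot: [[0.293, 0.956, -0.0], [0.956, -0.293, -0.0], [-0.0, -0.0, -1.0]]
ft_force: [-0.4, 1.0, -2.4]
opening: 0.121
grasp_force: 50.0
t 14.28 tcp [490.3 -52.6  90.2] yaw -17.02 tilt [-0. -0.] open 11.4 grip 49.995980858802795 F [-0.4  1.  -2.4]
  -> shift [-0.      0.0001  0.0002] rz -0.02
cover top z (scene) 54.853269446908314
[[451.9, -13.1], [440.0, -64.7], [530.4, -66.7]] ctr [488.17 -52.81] yaw -18.208396604625946 len 88.88906323809456 52.93600455699155
[[454.5, -11.7], [438.1, -65.3], [530.5, -64.2]] ctr [488.41 -51.33] yaw -16.94583386841852 len 88.00661674374659 56.14671933168653
hole-thread [[-2.6, -1.5], [1.9, 0.6], [-0.1, -2.5]]
```

View pics/m.png

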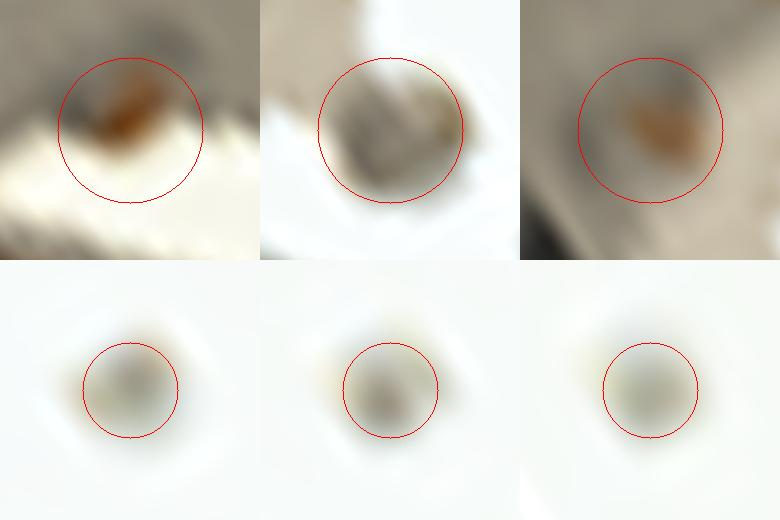

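Thread centroids are clean, but lighting biases the hole centroids. I'll cross-check using clean hole centroids in the initial top image for both parts.

```bash
cat > t.py <<'E'
src=open('m.py').read()
exec(src.split("rel(490")[0].replace('from rig import viewer',''))
c=dict(np.load('top0.npz'));L=np.array([[-44,28],[-44,-28],[44,0]]);S=10;tiles=[]
exec(src[src.index('def centres'):src.index('a=centres')])
def Rm(d): t=np.radians(d);return np.array([[np.cos(t),-np.sin(t)],[np.sin(t),np.cos(t)]])
a=centres(c,4.9,6.5,np.array([499.8,-253.5])+L@Rm(10.2).T)
b=centres(c,39,3,np.array([491,-51])+L@Rm(-17).T)
for k in(a,b):
    d=k[2]-(k[0]+k[1])/2;print(np.round(k,1).tolist(),'ctr',np.round(((k[0]+k[1])/2+k[2])/2,2),'yaw',np.degrees(np.arctan2(d[1],d[0])),'len',np.linalg.norm(d),np.linalg.norm(k[0]-k[1]))
P=cloud(c);w=(c['image'].min(2)>125)
for nm,(x,y,z0,z1) in dict(cov=(499,-253,2,12),fl=(491,-51,32,47)).items():
    q=P[w&(abs(P[...,0]-x)<80)&(abs(P[...,1]-y)<75)&(P[...,2]>z0)&(P[...,2]<z1)];r=cv2.minAreaRect(q[:,:2].astype(np.float32));print(nm,r)
cv2.imwrite('pics/t.png',np.vstack([np.hstack(tiles[:3]),np.hstack(tiles[3:])])[...,::-1])
E
python3 t.py
```

```text
[[451.2, -233.6], [461.0, -288.9], [543.0, -246.0]] ctr [ 499.56 -253.6 ] yaw 9.950983725323578 len 88.22353684094695 56.18948257637726
[[456.8, -11.3], [440.7, -64.6], [533.0, -63.4]] ctr [490.92 -50.66] yaw -16.805105947495743 len 88.01912470700775 55.7351989738489
cov ((499.6273498535156, -253.8344268798828), (116.76871490478516, 84.93402099609375), 9.956108093261719)
fl ((491.1125183105469, -51.59568786621094), (83.99372100830078, 115.93269348144531), 73.01318359375)
```

View pics/t.png

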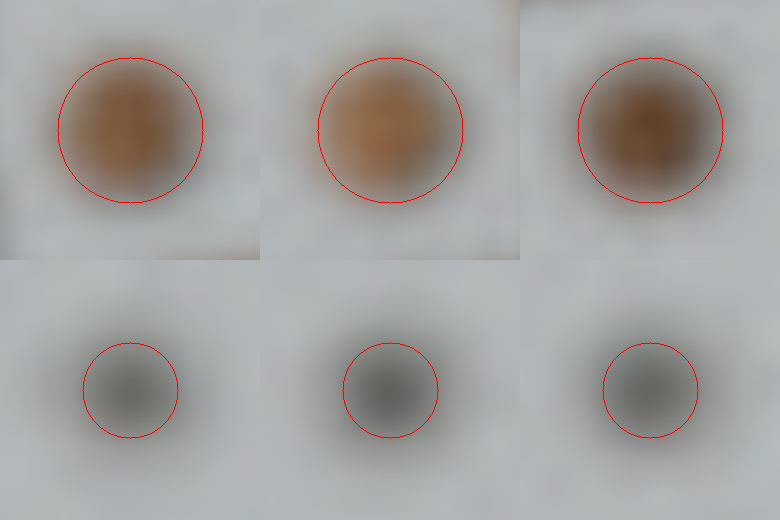

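The holes are measured cleanly: the threads' centre is 1.1 mm further +y than the rectangle fit gave, with yaw −16.7°. I'll apply that correction.

```bash
python3 -m inch '[0.0009,-0.0007,0.001,0,0,-0.4,0.006,0.0009,-0.0007,0.001,0,0,-0.4,0.006,0.0009,-0.0007,0.001,0,0,-0.4,0.006,0.0009,-0.0007,0.001,0,0,-0.4,0.006,0.0009,-0.0007,0.001,0,0,-0.4,0.006,0.0009,-0.0007,0.001,0,0,-0.4,0.006,0.0009,-0.0007,0.001,0,0,-0.4,0.006,0.0009,-0.0007,0.001,0,0,-0.4,0.006]'; sed -i 's/rel(490.3,-52.6,90,-17)/rel(489.9,-51.5,89,-16.65)/' m.py; python3 m.py
```

```text
time_s: 15.32
tcp_pos: [489.8, -51.5, 89.2]
tool_rot: [[0.286, 0.958, -0.0], [0.958, -0.286, -0.0], [-0.0, -0.0, -1.0]]
ft_force: [-0.1, 0.0, -2.8]
opening: 0.124
grasp_force: 50.0
t 15.32 tcp [489.8 -51.5  89.2] yaw -16.62 tilt [-0.0001 -0.0001] open 11.7 grip 49.99594330787659 F [-0.1  0.  -2.8]
  -> shift [0.     0.     0.0002] rz 0.03
cover top z (scene) 53.89469632354428
[[451.8, -12.4], [439.8, -64.2], [529.9, -67.1]] ctr [487.87 -52.69] yaw -18.855829924426086 len 88.9054525298019 53.17715809366257
[[454.5, -11.7], [438.1, -65.3], [530.5, -64.2]] ctr [488.41 -51.33] yaw -16.94583386841852 len 88.00661674374659 56.14671933168653
hole-thread [[-2.7, -0.8], [1.7, 1.1], [-0.6, -2.9]]
```

The hole-c centroid barely moved although the cover did, so lighting dominates it. I'll check with the depth outline and a look at the holes.

```bash
python3 - <<'E'
from h import *
c=dict(np.load('scene8.npz'));P=cloud(c)
for f,z in(('scene6.npz',83),('scene7.npz',54.9),('scene8.npz',53.9),('scene0.npz',36.9)):
    P=cloud(dict(np.load(f)));q=P[(abs(P[...,0]-490)<90)&(abs(P[...,1]+52)<85)&(abs(P[...,2]-z)<4)];r=cv2.minAreaRect(q[:,:2].astype(np.float32));print(f,np.round(r[0],2),np.round(r[1],1),r[2])
# overlay predicted rims: cover at thread-aligned pose (scene coords)
t=np.radians(-16.9);R=np.array([[np.cos(t),-np.sin(t)],[np.sin(t),np.cos(t)]]);S=8
u0,v0=(topix(c,[488.4,-51.3,50])[0]-[45,40]).astype(int);I=cv2.resize(c['image'][v0:v0+75,u0:u0+95],None,fx=S,fy=S,interpolation=3).copy()
def poly(L,z,col):
    p=np.c_[np.array([488.4,-51.3])+L@R.T,np.full(len(L),z)];uv=(topix(c,p)-[u0,v0]+.5)*S-.5;cv2.polylines(I,[uv.round().astype(int)],True,col,1,16)
a=np.linspace(0,6.28,40)
for h in([-44,28],[-44,-28],[44,0]):poly(np.array(h)+6.5*np.c_[np.cos(a),np.sin(a)],53.9,(255,0,0))
poly(np.array([[58,42],[-58,42],[-58,-42],[58,-42]]),53.9,(0,0,255))
cv2.imwrite('pics/ov.png',I[...,::-1]);print(I.shape)
E
```

```text
scene6.npz [488.   -53.17] [ 86.8 119.2] 71.98416900634766
scene7.npz [489.77 -52.37] [ 86.7 118.5] 72.7000732421875
scene8.npz [488.47 -52.3 ] [ 87.1 119.8] 72.14466857910156
scene0.npz [488.23 -51.89] [ 86.6 118.4] 72.63398742675781
(600, 760, 3)
```

View pics/ov.png

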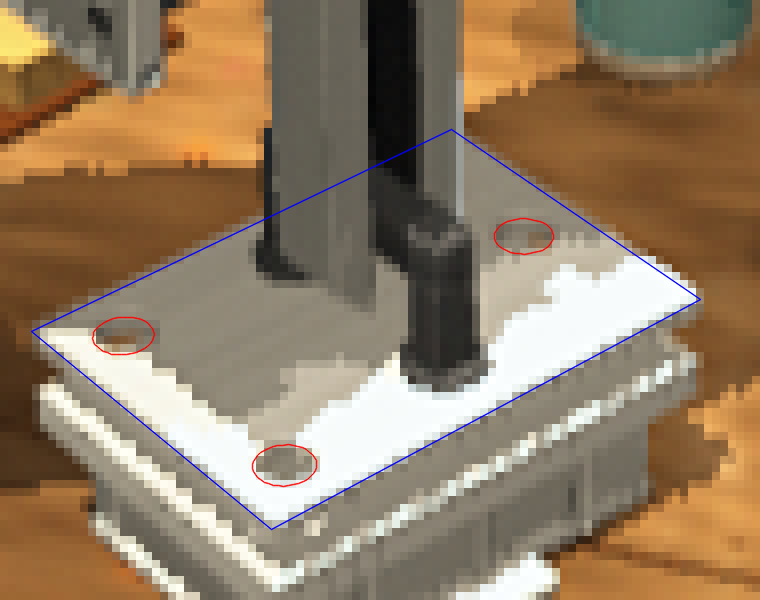

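The overlay of the thread-aligned cover matches the actual cover closely. Outline corners are at (32,331), (451,130), (700,299) and (272,528), and the rims at (123,336), (285,465) and (524,236), all within about half a camera pixel (around 1 mm). Handing in.

```bash
python3 -c "
from rig import finish_job,monitor
print(monitor.get_obs()['time_s'],finish_job())"
```

```text
the job is handed in; nothing more can be done
15.375 None
```

I handed the job in at 15.4 s: the gauge is home in its medium pocket, and the cover is held level about 11 mm above the housing, with its holes aligned to the threads within about 1 mm by camera estimate; the verdict was not reported.

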